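# Snap the parts case's lid shut all round

### The arm

A 7-joint arm with a two-finger parallel gripper is mounted at the origin on the work surface. World frame = base frame: x ahead of the robot, y to its left, z up, the work surface at z = 0. Lengths are in mm, angles in rad, forces in N, time in s.
With the tool pointing down it reaches from about 425 to 800 mm from the base axis. Payload 8.3 kg.
Tool frame: the origin (TCP) lies at the very end of the fingers, on their centre line; the grasp point (between the pads) lies 19 mm behind it; z points along the fingers, x is the direction in which the jaws open and shut, and the axes are right-handed (so a half turn about z gives the same grasp; the last joint's range is limited). The gripper opens to 85 mm and grips with 20 to 120 N. Pads are 22 mm wide; open, the fingers measure 114 mm over their backs; the gripper's body (76 mm by 85 mm) begins 54 mm behind the grasp point. The pads swing forward as they close: fully open they stand 13 mm farther back than shut.
Start: joints at [-1.362, 0.383, 0.016, 1.37, -0.006, 1.388, -0.046], TCP at [167.739, 602.052, 231.279] pointing down, gripper open.
Joint ranges: [-2.95, 2.95], [-0.25, 2.06], [-1.52, 1.56], [0.18, 2.33], [-1.44, 4.58], [0.02, 2.06], [-3.01, 3.01]. Speed limits (rad/s): [2.39, 2.39, 3.01, 3.01, 3.14, 3.14, 3.14].

### API

Orientations are given as [roll, pitch, yaw] about the fixed x, y, z axes, in that order (R = Rz(yaw) Ry(pitch) Rx(roll)).
In Python, from station import * gives the robot as it stands. The module is installed in compiled form; this text tells all that it offers.
- The arm moves only by the tool carry_out, never from a script. Its arguments are lists of equal length, an entry for each row: "hand": the opening in per cent of the stroke, from 0 (shut) to 100 (fully open); "slide": the shift along the tool's x, y, z in cm, a list of three; "angular": the turn, a rotation vector about the tool's x, y, z in degrees, a list of three. In form: {"hand": [hand, ...], "slide": [[tx, ty, tz], ...], "angular": [[ax, ay, az], ...]}. A call has 1 to 20 rows; each row is the pose to reach, as a shift and turn from the pose commanded when the call began, along the tool's axes at that moment; what a row does not reach only later rows make up. A row lasts 1/8 s, in which the tool goes at most 62.5 mm and 10.7 degrees, less where a joint would pass 70% of its speed; a pose out of reach is approached as far as the arm can. A call with a gripper value outside its range is refused whole. The fingers move at their own pace and stop on an object; "newtons" is the grip in N (left out, the last holds). Time passes only in rows, so rows that repeat a pose let the fingers close. It gives the time, the measured TCP pose, the force and the opening at its end, in the units of the state.
- observe(): the state, without advancing time (a new reading comes with each control period).
- snapshot(name): name is "side" or "top" or "wrist"; returns a dict with "img" (384x512x3 uint8, red, green, blue), "z_map" (384x512 float32, mm along the optical axis (not along the pixel's ray), 0 where there is no reading), "camera_matrix" (3x3 intrinsics, pixels), "k1" (the pictures are not rectified: a ray, as slopes to the right and down, at radius r is drawn at 1 + k1 r^2 times it, then the intrinsics apply), "extrinsics" (4x4, takes a point from camera to world coordinates); the wrist camera has in their place "mount" (4x4, takes a point from camera to tool coordinates, whose origin is the TCP and whose axes are the tool frame's). Camera axes: x right, y down, z forward; pixel columns grow to the right and rows downward; lengths in mm; the calibration is good to about 2 mm. A picture is of the moment at which its call begins: read the wrist's pose just before it.
- hand_in(): hands the job in, once; it reports no verdict.
The state is a dict: "time_s": time; "joint_pos": joint angles; "qvel": joint speeds; "joint_efforts": joint torques, N m; "position": TCP position; "eef_rot": TCP orientation; "force": force on the tool from outside, world axes, zero at the start; "wrist_torque": the same for the moment, N m; "width": opening from 0.0 (shut) to 1.0 (fully open).
Only numpy, scipy, OpenCV 4.12 (cv2) and the standard library are available. Lean on these libraries where they do the work, as an engineer would, in place of code of your own. Each camera call takes 0.05 s, during which the arm holds its last target.

### The job

The lid of the black storage case on the blue mat has sprung up along its rim. With the fingertips, press each raised side section of the rim down until it clicks, so that all four sides lie flush. Only press: do not lift the case or anything else or push the case away, leave the small roll of tape lying on the lid, and leave the other things on the bench where they are.

Things in the scene. Friction and masses are not known exactly. Their poses are not given: they have to be found in the camera images.
- case: black storage case with a grey clip-down lid, flat on the blue mat (3 mm thick). Lid 120 mm along the case's x, 170 mm along its y; 42 mm high when shut; loose, about 0.6 kg, does not tip when pressed on its rim. Origin: centre of its underside; z up. Middle panel (71 x 121 mm) and corners (24 x 24 mm) are rigid, top 42 mm above the origin; along each side lies one hinged rim section.
- rim_long_1 (a joint): long rim section on the case's -x side, 118 mm long, 24 mm wide, 4 mm thick, hinged on the middle panel: 0 = fully up (outer edge 9 mm proud), 0.40 = snapped shut, flush, stopped hard. A sprung catch resists with up to about 8 N at the press point; half way down (0.2) it snaps over, clicks shut by itself and stays; let go short of that it springs up again. Up at the start.
- press_long_1 (a point): press point of that section: on its top face, mid-length, 18 mm outwards from the hinge line (6 mm inside the outer edge) on the case's -x side; it moves with the section. Shut, it lies 42 mm above the case's origin (45 mm above the table), 54 mm from the case's centre along its -x; sprung up, 6 to 7 mm higher and about 2 mm nearer the case's centre.
- rim_long_2 (a joint): long rim section on the case's +x side, 118 mm long, 24 mm wide, 4 mm thick, hinged on the middle panel: 0 = fully up (outer edge 9 mm proud), 0.40 = snapped shut, flush, stopped hard. A sprung catch resists with up to about 8 N at the press point; half way down (0.2) it snaps over, clicks shut by itself and stays; let go short of that it springs up again. Up at the start.
- press_long_2 (a point): press point of that section: on its top face, mid-length, 18 mm outwards from the hinge line (6 mm inside the outer edge) on the case's +x side; it moves with the section. Shut, it lies 42 mm above the case's origin (45 mm above the table), 54 mm from the case's centre along its +x; sprung up, 6 to 7 mm higher and about 2 mm nearer the case's centre.
- rim_short_1 (a joint): short rim section on the case's +y side, 68 mm long, 24 mm wide, 4 mm thick, hinged on the middle panel: 0 = fully up (outer edge 9 mm proud), 0.40 = snapped shut, flush, stopped hard. A sprung catch resists with up to about 8 N at the press point; half way down (0.2) it snaps over, clicks shut by itself and stays; let go short of that it springs up again. Up or already shut at the start.
- press_short_1 (a point): press point of that section: on its top face, mid-length, 18 mm outwards from the hinge line (6 mm inside the outer edge) on the case's +y side; it moves with the section. Shut, it lies 42 mm above the case's origin (45 mm above the table), 79 mm from the case's centre along its +y; sprung up, 6 to 7 mm higher and about 2 mm nearer the case's centre.
- rim_short_2 (a joint): short rim section on the case's -y side, 68 mm long, 24 mm wide, 4 mm thick, hinged on the middle panel: 0 = fully up (outer edge 9 mm proud), 0.40 = snapped shut, flush, stopped hard. A sprung catch resists with up to about 8 N at the press point; half way down (0.2) it snaps over, clicks shut by itself and stays; let go short of that it springs up again. Up at the start.
- press_short_2 (a point): press point of that section: on its top face, mid-length, 18 mm outwards from the hinge line (6 mm inside the outer edge) on the case's -y side; it moves with the section. Shut, it lies 42 mm above the case's origin (45 mm above the table), 79 mm from the case's centre along its -y; sprung up, 6 to 7 mm higher and about 2 mm nearer the case's centre.
- tape: small black roll of tape, 44 mm across, 16 mm high, lying loose on the middle of the lid; origin at the centre of its underside
- screwdriver: screwdriver, 150 mm long, under 35 mm high, lying on the mat beside the case; bystander
- pot: small clear pot with white cap, 40 mm across, 45 mm high, standing on the mat beside the case; origin under its centre; bystander
- board: green circuit board, 50 x 35 mm, about 10 mm high, lying on the mat beside the case; origin under its centre; bystander
- pliers: red-handled pliers, about 150 mm long, 10 mm high, lying on the table, left; bystander
- tape_big: large white roll of tape, 80 mm across, 24 mm high, on the table, right; bystander
- tray: grey open compartment tray, 110 x 150 x 35 mm, on the table, right; bystander
Things that resemble listed ones, but are neither listed nor needed, are in the scene too. Of the things like the tape, leave any that is red or white; of the rest the smaller one is meant.

How it is judged:
By the outcome, as a careful person would: the job done as asked, in the order asked, and still so for the second after the job is handed in, with the robot touching nothing.
It also fails if it takes over 38 s, if anything falls off the work surface, if the arm or the gripper's body presses on something with over 40 N, if the wrist force passes 120 N, or if a joint passes its speed limit or range.

## Working session

There is one attempt and no reset: what is moved stays moved. The work goes in short steps, Python scripts to look and compute and a tool call to move; the robot and the scene stay as the last step left them, time stands still between calls to the robot, and variables do not carry over. Pictures are saved under pics/ and viewed, and the job is handed in when it is done.

Besides the shell and the picture viewer there is one more tool, called after "Call:" as name(argument=value, ...) on one line, values as JSON. carry_out: Moves the arm, as the interface text tells. Its arguments: {"type":"object","properties":{"hand":{"type":"array"},"slide":{"type":"array"},"angular":{"type":"array"},"newtons":{"type":"number"}},"required":["hand","slide","angular"]}

```bash
mkdir -p pics; ls; python3 - <<'E'
from station import *
import cv2, numpy as np, pickle
s=observe(); print(s)
d={}
for n in ("top","side","wrist"):
    p=snapshot(n); d[n]=p
    cv2.imwrite(f"pics/{n}0.png",p["img"][:,:,::-1])
    print(n,p["camera_matrix"].tolist(),p["k1"],np.round(p.get("extrinsics",p.get("mount")),3).tolist(),(p["z_map"]>0).mean())
pickle.dump((s,d),open("d0.pkl","wb"))
E
```

```text
pics
{'time_s': 0.0, 'joint_pos': array([-1.36188959,  0.38427785,  0.01638902,  1.37115706, -0.0063139 ,
        1.38821145, -0.04648485]), 'qvel': array([ 0.00125063, -0.00069517, -0.00113377,  0.00126616,  0.00024795,
        0.00030255,  0.0005307 ]), 'joint_efforts': array([-3.44342061e-04, -6.27587342e+01,  8.44086315e-01, -3.71820831e+01,
        1.65155833e-02,  1.41729679e-02, -2.22066325e-05]), 'position': array([167.62818387, 601.57294879, 230.25294082]), 'eef_rot': array([3.14156228e+00, 2.00425575e-03, 1.29905194e+00]), 'force': array([-0.17773866, -0.14304702,  0.16619635]), 'wrist_torque': array([-0.024025  ,  0.027612  , -0.01779417]), 'width': 1.0017706113471303}
top [[438.61598149845497, 0.0, 254.20552882466984], [0.0, 438.61598149845497, 190.90130907329282], [0.0, 0.0, 1.0]] -0.14123246013656193 [[0.008, -0.987, 0.162, 283.505], [-1.0, -0.008, -0.001, 24.417], [0.003, -0.162, -0.987, 1630.559], [0.0, 0.0, 0.0, 1.0]] 0.9962259928385416
side [[418.51286898443334, 0.0, 254.71913627683352], [0.0, 418.51286898443334, 197.06431565051085], [0.0, 0.0, 1.0]] -0.03202832519989093 [[0.669, -0.474, 0.573, -148.859], [-0.743, -0.407, 0.531, -616.465], [-0.018, -0.781, -0.625, 812.433], [0.0, 0.0, 0.0, 1.0]] 0.9960581461588541
wrist [[291.86435302327584, 0.0, 253.36221549550007], [0.0, 291.86435302327584, 188.21575868218815], [0.0, 0.0, 1.0]] -0.016345621694303394 [[1.0, -0.0, 0.0, 1.223], [0.0, 0.952, 0.308, -80.504], [-0.0, -0.308, 0.952, -142.65], [0.0, 0.0, 0.0, 1.0]] 0.9957936604817709
```

View pics/top0.png

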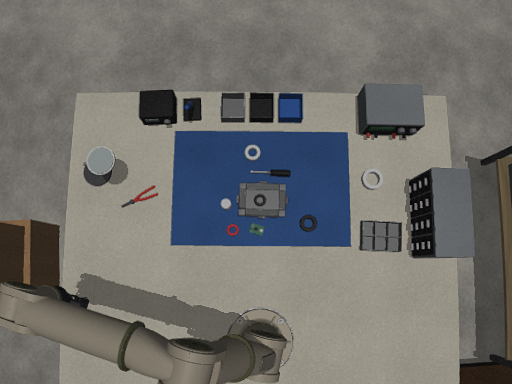

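View pics/side0.png

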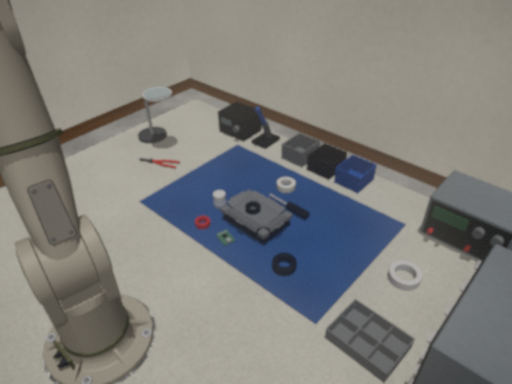

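View pics/wrist0.png

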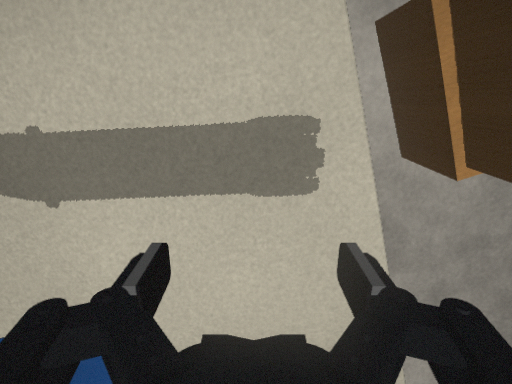

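The top view shows the case at about px (262,200) with its long side roughly across the picture. The tape is on the lid at (260,200), with the pot at (226,204), the board at (257,229) and the screwdriver at (270,173). The side view shows the case at (257,213). The wrist view shows only bare table. Next I'll write helpers and measure the case coarsely.

```bash
cat > h.py <<'E'
import numpy as np, cv2
from scipy.spatial.transform import Rotation as R
def T_of(s):
    T=np.eye(4); T[:3,:3]=R.from_euler('xyz',s['eef_rot']).as_matrix(); T[:3,3]=s['position']; return T
def ext(p,s=None):
    return np.array(p['extrinsics']) if 'extrinsics' in p else T_of(s)@np.array(p['mount'])
def slopes(p,uv):
    uv=np.atleast_2d(np.asarray(uv,float)); dc=np.array([p['k1'],0,0,0,0],float)
    return cv2.undistortPoints(uv[:,None],np.array(p['camera_matrix']),dc)[:,0]
def onplane(p,uv,z,s=None):
    E=ext(p,s); m=slopes(p,uv); d=np.c_[m,np.ones(len(m))]@E[:3,:3].T; o=E[:3,3]
    return o+d*((z-o[2])/d[:,2])[:,None]
def depthpts(p,s=None):
    v,u=np.mgrid[:384,:512]; m=slopes(p,np.c_[u.ravel(),v.ravel()]); z=p['z_map'].ravel()
    E=ext(p,s); P=np.c_[m*z[:,None],z]@E[:3,:3].T+E[:3,3]; P[z==0]=np.nan
    return P.reshape(384,512,3)
def proj(p,P,s=None):
    E=ext(p,s); q=(np.atleast_2d(P)-E[:3,3])@E[:3,:3]; m=q[:,:2]/q[:,2:]; m=m*(1+p['k1']*(m**2).sum(1,keepdims=True))
    K=np.array(p['camera_matrix']); return m@K[:2,:2].T+K[:2,2]
E
python3 - <<'E'
from h import *
import pickle
s,d=pickle.load(open('d0.pkl','rb'))
p=d['top']; im=p['img']
c=im[140:250,205:325][:,:,::-1]; cv2.imwrite('pics/topcrop0.png',cv2.resize(c,None,fx=6,fy=5.4,interpolation=cv2.INTER_CUBIC))
p2=d['side']; c=p2['img'][165:285,185:325][:,:,::-1]; cv2.imwrite('pics/sidecrop0.png',cv2.resize(c,None,fx=5.5,fy=5,interpolation=cv2.INTER_CUBIC))
for nm,z,uv in (('case',45,(262,200)),('tape',61,(260,200)),('pot',48,(226,204)),('board',10,(257,229)),('sd',20,(270,173))): print(nm,onplane(p,uv,z).round(1))
for n in('top','side'):
    P=depthpts(d[n]); 
    m=(P[...,0]>450)&(P[...,0]<720)&(abs(P[...,1])<150)&(P[...,2]>35)&(P[...,2]<75)
    m=cv2.morphologyEx(m.astype(np.uint8),cv2.MORPH_OPEN,np.ones((3,3)))
    nc,l,st,ce=cv2.connectedComponentsWithStats(m)
    for i in range(1,nc):
        q=P[l==i]; print(n,st[i],ce[i].round(1),q.min(0).round(),q.max(0).round(),cv2.minAreaRect(q[:,:2].astype(np.float32)))
E
```

```text
case [[511.   -6.6  45. ]]
tape [[508.6   1.   61. ]]
pot [[494.8 124.5  48. ]]
board [[407.6  10.7  10. ]]
sd [[617.  -36.6  20. ]]
top [ 237  181   51   36 1602] [262.1 199. ] [452. -98.  35.] [582.  85.  70.] ((516.8323974609375, -6.6046905517578125), (183.03062438964844, 130.01556396484375), 89.94873809814453)
top [221 198  10  10  72] [225.8 202.4] [483. 110.  39.] [517. 143.  61.] ((500.03631591796875, 124.77123260498047), (34.394474029541016, 30.252933502197266), 52.049659729003906)
side [213 191  12   9  98] [218.6 195.1] [476. 108.  36.] [511. 147.  49.] ((493.6173400878906, 125.9077377319336), (34.48877716064453, 33.368309020996094), 38.66330337524414)
side [ 220  191   72   46 1810] [256.2 211.7] [ 450. -100.   35.] [579.  86.  62.] ((514.7091064453125, -6.738861083984375), (129.2967529296875, 185.9421844482422), 0.030970057472586632)
```

View pics/topcrop0.png

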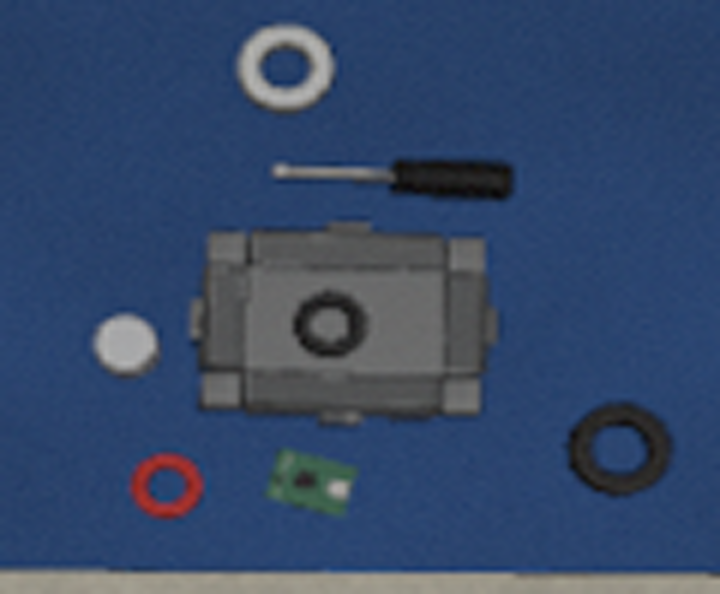

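View pics/sidecrop0.png

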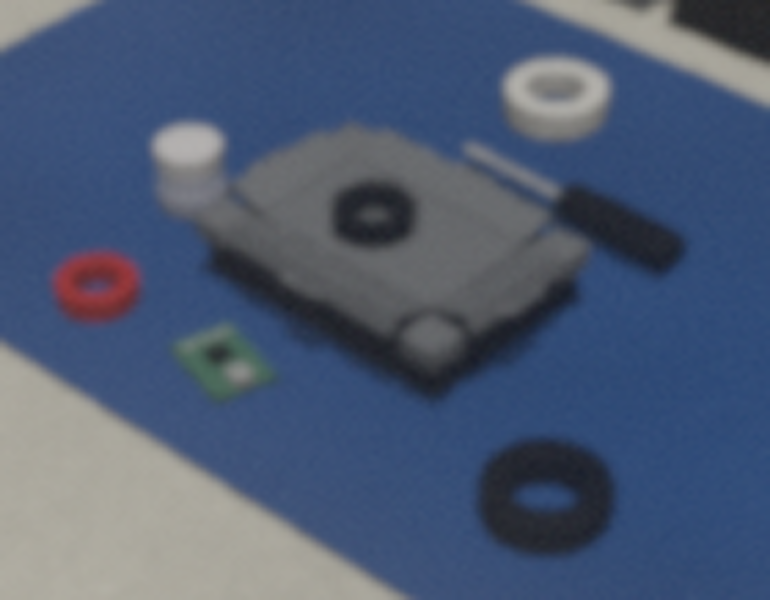

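The raised edges read up to about z = 62. The case's long side lies nearly along world y, and its centre is near (515, -6). I'll swing over to it with the fingers shut and look with the wrist camera.

Call:
carry_out(hand=[0,0,0,0,0,0,0,0,0,0,0,0,0,0,0], slide=[[-17.9,33.8,0],[-17.9,33.8,0],[-17.9,33.8,0],[-17.9,33.8,0],[-17.9,33.8,0],[-51.5,50.4,0],[-51.5,50.4,0],[-51.5,50.4,0],[-51.5,50.4,0],[-51.5,50.4,0],[-51.5,50.4,0],[-51.5,50.4,0],[-51.5,50.4,0],[-51.5,50.4,0],[-51.5,50.4,0]], angular=[[0,0,37],[0,0,37],[0,0,37],[0,0,37],[0,0,37],[0,0,74.4],[0,0,74.4],[0,0,74.4],[0,0,74.4],[0,0,74.4],[0,0,74.4],[0,0,74.4],[0,0,74.4],[0,0,74.4],[0,0,74.4]])

```text
time_s: 2.02
position: [514.8, -27.6, 231.1]
eef_rot: [-3.141, 0.001, 0.003]
force: [0.2, 0.1, -0.1]
width: 0.002
```

```bash
python3 - <<'E'
from station import *
from h import *
import pickle
s=observe(); print(s['time_s'],s['position'],s['eef_rot'],s['force'],s['width'],s['qvel'].round(3))
p=snapshot('wrist'); pickle.dump((s,p),open('w1.pkl','wb'))
cv2.imwrite('pics/w1.png',p['img'][:,:,::-1])
E
```

```text
2.025 [514.84010442 -27.55752042 231.05656798] [-3.14113843e+00  6.04622247e-04  3.35149348e-03] [ 0.21667132  0.09652656 -0.07855876] 0.0023486337876626596 [-0.005 -0.001  0.002 -0.001  0.001  0.     0.002]
```

View pics/w1.png

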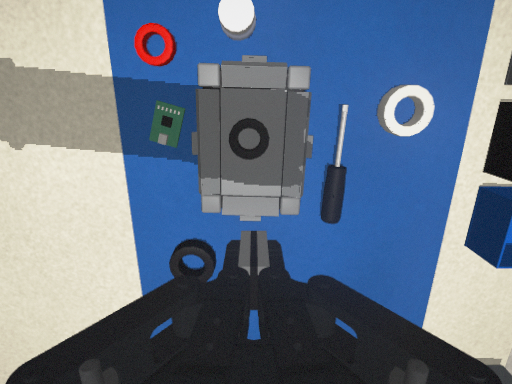

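The wrist view shows the lid from px (197,64) to (312,216), with tape at (249,138), pot at (237,12), board at (166,124), screwdriver at (335,170) and the shut fingertips at (252,240). Next I'll measure the lid corners and the section heights, using depth and also triangulating.

```bash
python3 - <<'E'
from h import *
import pickle
s,p=pickle.load(open('w1.pkl','rb'))
P=depthpts(p,s); im=p['img']
roi=(P[...,0]>430)&(P[...,0]<600)&(P[...,1]>-110)&(P[...,1]<100)
m=roi&(P[...,2]>30)&(P[...,2]<75); m[232:,225:285]=False
# lid panel plane
mp=roi&(abs(P[...,0]-515)<25)&(abs(P[...,1]+6)<50)&(P[...,2]>35)&(P[...,2]<50)
print('panel z',np.median(P[mp][:,2]))
c=cv2.morphologyEx(m.astype(np.uint8),cv2.MORPH_OPEN,np.ones((3,3)))
nc,l,st,_=cv2.connectedComponentsWithStats(c); i=1+st[1:,4].argmax(); print(st[i])
q=P[l==i]; print(cv2.minAreaRect(q[:,:2].astype(np.float32)),q.min(0),q.max(0))
# heights grid
x0,y0=515,-6
for ax in (0,1):
    for off in range(-95,96,4):
        a=[x0,y0]; a[1-ax]=[x0,y0][1-ax]; 
        c0=np.array([x0,y0],float); c0[ax]+=off
        sel=(l==i)&(abs(P[...,ax]-c0[ax])<2)&(abs(P[...,1-ax]-(y0 if ax==0 else x0))<25)
        if ax==0: sel=(l==i)&(abs(P[...,0]-c0[0])<2)&(abs(P[...,1]-y0)>25)&(abs(P[...,1]-y0)<55)
        if sel.sum()>3: print('xy'[ax],c0[ax],np.median(P[sel][:,2]).round(1),sel.sum())
cr=im[50:250,180:330][:,:,::-1]; cv2.imwrite('pics/w1c.png',cv2.resize(cr,None,fx=4,fy=3,interpolation=cv2.INTER_CUBIC)[:600])
E
```

```text
panel z 45.14223205401606
[  191    55   123   167 17048]
((511.6138610839844, -1.675506591796875), (186.76890563964844, 136.94383239746094), 89.10227966308594) [443.33484108 -95.19111012  34.28747957] [580.21704298  91.68852102  64.06301489]
x 448.0 43.3 32
x 452.0 49.8 113
x 456.0 53.4 192
x 460.0 51.8 204
x 464.0 50.3 200
x 468.0 48.6 197
x 472.0 46.8 209
x 476.0 45.2 184
x 480.0 45.1 180
x 484.0 45.2 195
x 488.0 45.1 193
x 492.0 45.2 175
x 496.0 45.3 207
x 500.0 45.3 191
x 504.0 45.3 195
x 508.0 45.4 194
x 512.0 45.2 194
x 516.0 45.4 188
x 520.0 45.3 193
x 524.0 45.1 200
x 528.0 45.2 176
x 532.0 45.2 194
x 536.0 45.1 192
x 540.0 45.2 175
x 544.0 45.0 189
x 548.0 45.3 187
x 552.0 47.2 198
x 556.0 48.8 200
x 560.0 50.5 200
x 564.0 52.3 204
x 568.0 53.5 182
x 572.0 47.8 100
x 576.0 43.3 18
y -93.0 45.9 64
y -89.0 44.9 43
y -85.0 53.9 52
y -81.0 53.0 161
y -77.0 51.3 152
y -73.0 49.7 150
y -69.0 47.8 158
y -65.0 45.9 166
y -61.0 45.1 128
y -57.0 45.1 130
y -53.0 45.1 126
y -49.0 45.0 133
y -45.0 45.1 145
y -41.0 45.2 144
y -37.0 45.2 128
y -33.0 45.2 154
y -29.0 45.2 146
y -25.0 45.0 129
y -21.0 45.1 162
y -17.0 45.1 99
y -13.0 46.5 129
y -9.0 60.4 130
y -5.0 59.7 193
y -1.0 46.6 178
y 3.0 45.5 180
y 7.0 45.7 146
y 11.0 45.5 178
y 15.0 46.5 153
y 19.0 60.5 169
y 23.0 59.7 187
y 27.0 45.6 196
y 31.0 45.2 141
y 35.0 45.2 179
y 39.0 45.2 184
y 43.0 45.1 184
y 47.0 45.2 186
y 51.0 45.1 158
y 55.0 45.1 170
y 59.0 44.9 186
y 63.0 46.8 189
y 67.0 48.7 225
y 71.0 50.1 205
y 75.0 52.0 195
y 79.0 53.4 197
y 83.0 49.1 175
y 87.0 44.6 128
```

View pics/w1c.png

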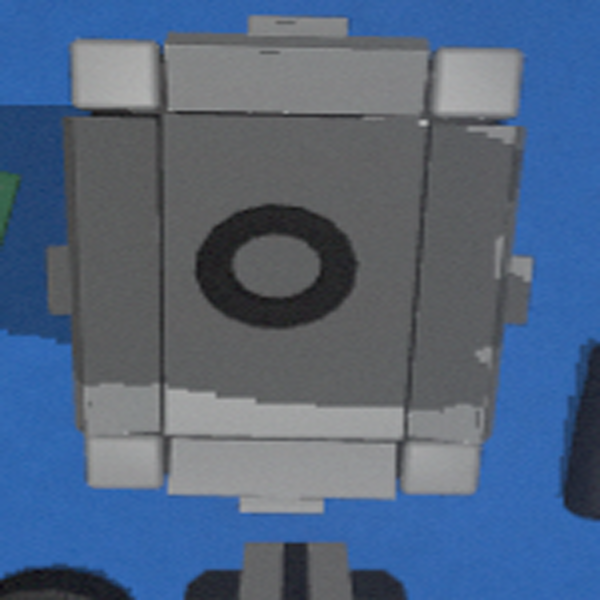

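All four sections are up, rising from 45 at the hinge lines to about 53.5 at the outer edges. The hinge lines are at x ≈ 476 and 548 and y ≈ -63.5 and 59.5, which puts the centre at (512, -2) with yaw about -0.9°. Next I'll move above the -x press point (460, -2) and take a second view to check heights.

Call:
carry_out(hand=[0,0,0,0,0], slide=[[-5.5,-2.6,6],[-5.5,-2.6,12],[-5.5,-2.6,12],[-5.5,-2.6,12],[-5.5,-2.6,12]], angular=[[0,0,0],[0,0,0],[0,0,0],[0,0,0],[0,0,0]])

```text
time_s: 2.7
position: [462.2, -3.5, 113.4]
eef_rot: [-3.142, -0.003, 0.0]
force: [0.1, 0.8, 0.1]
width: -0.001
```

```bash
python3 - <<'E'
from station import *
from h import *
import pickle
s=observe(); print(s['time_s'],s['position'],s['eef_rot'],s['force'],s['qvel'].round(3))
p=snapshot('wrist'); pickle.dump((s,p),open('w2.pkl','wb'))
cv2.imwrite('pics/w2.png',p['img'][:,:,::-1])
s1,p1=pickle.load(open('w1.pkl','rb'))
# predicted pixels of points measured in view 1
print(proj(p,[[512,-2,45],[476,59,45],[548,59,45],[476,-63,45],[548,-63,45]],s).round(1), proj(p1,[[476,59,45],[548,59,45],[476,-63,45],[548,-63,45]],s1).round(1))
E
```

```text
2.7 [462.20204178  -3.54959679 113.38393967] [-3.14158528e+00 -3.42349962e-03  2.89042034e-04] [0.09758955 0.82541362 0.10830954] [ 0.002 -0.007 -0.     0.001 -0.    -0.003 -0.   ]
[[319.1 201.4]
 [274.3 120.7]
 [375.6 120.9]
 [271.  269.8]
 [356.8 269.5]] [[218.6  88. ]
 [286.1  88.3]
 [222.  195.8]
 [282.3 196.1]]
```

View pics/w2.png

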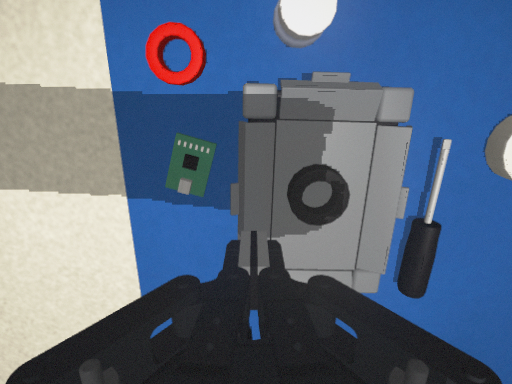

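The predicted hinge corners fall on the seen ones in both views to within 1–2 px, with only a small yaw of about -1.4°. So the height of about 45 and the centre of about (512, -2) hold. Next I'll descend over the -x section.

Call:
carry_out(hand=[0,0,0,0], slide=[[-0.1,-0.1,3],[-0.1,-0.1,5],[-0.1,-0.1,5],[-0.1,-0.1,5]], angular=[[0,0,0],[0,0,0],[0,0,0],[0,0,0]])

```text
time_s: 3.25
position: [460.3, -2.5, 62.7]
eef_rot: [-3.142, -0.002, 0.0]
force: [0.7, 0.4, -0.3]
width: -0.004
```

Call:
carry_out(hand=[0,0,0,0], slide=[[0,0,0.6],[0,0,0.9],[0,0,1.2],[0,0,1.2]], angular=[[0,0,0],[0,0,0],[0,0,0],[0,0,0]])

```text
time_s: 3.75
position: [458.9, -2.4, 49.2]
eef_rot: [3.142, 0.0, 0.001]
force: [-0.3, -0.2, -0.3]
width: 0.002
```

Call:
carry_out(hand=[0,0,0], slide=[[0,0,0.15],[0,0,0.3],[0,0,0.3]], angular=[[0,0,0],[0,0,0],[0,0,0]])

```text
time_s: 4.12
position: [458.9, -2.4, 46.2]
eef_rot: [3.141, 0.0, 0.001]
force: [-0.5, 0.3, -0.2]
width: -0.002
```

```bash
python3 - <<'E'
from station import *
from h import *
s=observe(); print(s['time_s'],s['position'],s['force'])
p=snapshot('wrist'); cv2.imwrite('pics/w3.png',p['img'][:,:,::-1])
E
```

```text
4.125 [458.91502642  -2.37086786  46.15568575] [-0.54820937  0.32676304 -0.21699976]
```

View pics/w3.png

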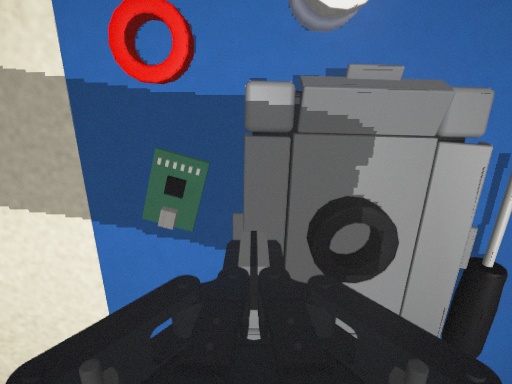

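The -x section now lines up with its corner at px (245,135). I'll lift and check it with depth on the way to the +x side.

Call:
carry_out(hand=[0,0,0,0,0,0], slide=[[0,0,-6],[5,0,-10],[10.5,0,-10],[10.5,0,-10],[10.5,0,-6],[10.5,0,-6]], angular=[[0,0,0],[0,0,0],[0,0,0],[0,0,0],[0,0,0],[0,0,0]])

```text
time_s: 4.92
position: [561.1, -2.4, 103.7]
eef_rot: [3.141, 0.006, 0.0]
force: [0.4, 0.5, 0.4]
width: -0.0
```

```bash
cat > chk.py <<'E'
from station import *
from h import *
import sys
s=observe(); print(s['time_s'],s['position'].round(1),s['force'].round(1))
p=snapshot('wrist'); cv2.imwrite(sys.argv[1],p['img'][:,:,::-1])
P=depthpts(p,s)
for n,(x,y,wx,wy) in dict(mx=(458,20,3,18),px=(567,20,3,18),py=(512,78,20,3),my=(512,-82,20,3),panel=(490,30,8,15)).items():
    sel=(abs(P[...,0]-x)<wx)&(abs(P[...,1]-y)<wy)&(P[...,2]>38)&(P[...,2]<58)
    print(n,sel.sum(),np.median(P[sel][:,2]).round(1) if sel.any() else None)
E
python3 chk.py pics/w4.png
```

```text
4.925 [561.1  -2.4 103.7] [0.4 0.5 0.4]
mx 396 45.1
px 450 53.2
py 625 53.1
my 0 None
panel 782 45.1
```

View pics/w4.png

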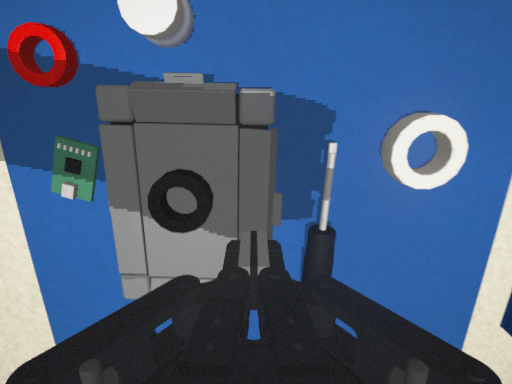

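The -x section is shut (45.1, level with the panel), and the tape is in place. Next is the +x section.

Call:
carry_out(hand=[0,0,0,0,0,0,0], slide=[[0,0,3],[0,0,4.5],[0,0,5],[0,0,5.4],[0,0,5.7],[0,0,6.0],[0,0,6.0]], angular=[[0,0,0],[0,0,0],[0,0,0],[0,0,0],[0,0,0],[0,0,0],[0,0,0]])

```text
time_s: 5.85
position: [563.7, -2.3, 46.2]
eef_rot: [-3.142, 0.001, 0.001]
force: [-0.5, 0.1, -1.1]
width: 0.003
```

Call:
carry_out(hand=[0,0,0,0,0,0], slide=[[0,0,-6],[-2,-3,-8],[-5.1,-7.7,-8],[-5.1,-7.7,-6],[-5.1,-7.7,-6],[-5.1,-7.7,-6]], angular=[[0,0,0],[0,0,0],[0,0,0],[0,0,0],[0,0,0],[0,0,0]])

```text
time_s: 6.6
position: [513.3, 73.6, 106.7]
eef_rot: [3.141, -0.0, -0.001]
force: [0.2, -0.3, 0.9]
width: 0.004
```

```bash
python3 chk.py pics/w5.png
```

```text
6.6 [513.3  73.6 106.7] [ 0.2 -0.3  0.9]
mx 193 45.1
px 195 45.0
py 425 53.2
my 0 None
panel 271 45.1
```

View pics/w5.png

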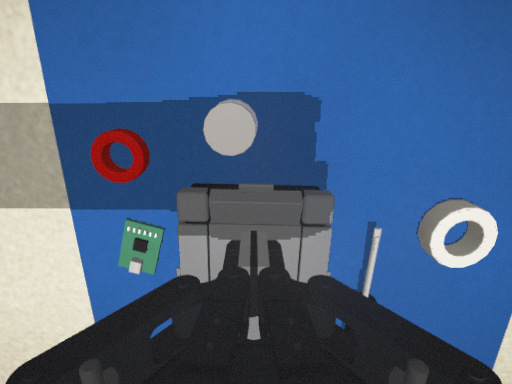

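The +x section is shut (45.0). Next is the +y section; the view shows the tips clear of the pot at px (230,127).

Call:
carry_out(hand=[0,0,0,0,0,0,0], slide=[[0,0,3],[0,0,4.5],[0,0,5],[0,0,5.4],[0,0,5.7],[0,0,6.0],[0,0,6.0]], angular=[[0,0,0],[0,0,0],[0,0,0],[0,0,0],[0,0,0],[0,0,0],[0,0,0]])

```text
time_s: 7.52
position: [513.1, 74.4, 46.4]
eef_rot: [3.141, -0.0, 0.0]
force: [0.4, 1.1, -1.6]
width: 0.005
```

Call:
carry_out(hand=[0,0,0,0,0,0,0], slide=[[0,0,-6],[0,2,-8],[-0.2,7,-9],[-0.2,12,-9],[-0.2,15.3,-8],[-0.2,15.3,-6],[-0.2,15.3,-6]], angular=[[0,0,0],[0,0,0],[0,0,0],[0,0,0],[0,0,0],[0,0,0],[0,0,0]])

```text
time_s: 8.4
position: [509.9, -78.8, 105.3]
eef_rot: [3.141, 0.003, -0.001]
force: [-0.3, 0.4, -0.2]
width: 0.001
```

```bash
python3 chk.py pics/w6.png
```

```text
8.4 [509.9 -78.8 105.3] [-0.3  0.4 -0.2]
mx 547 45.0
px 558 45.0
py 0 None
my 427 53.2
panel 1049 45.1
```

View pics/w6.png

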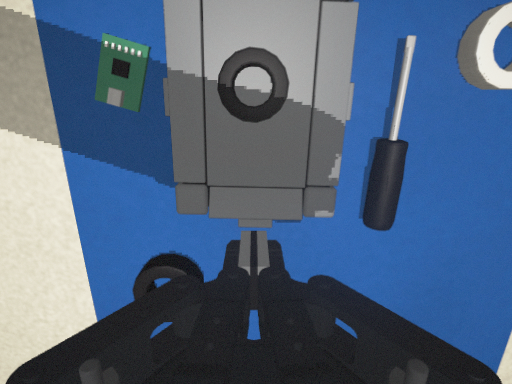

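Call:
carry_out(hand=[0,0,0,0,0,0,0], slide=[[0,0,3],[0,0,4.5],[0,0,5],[0,0,5.4],[0,0,5.7],[0,0,6.0],[0,0,6.0]], angular=[[0,0,0],[0,0,0],[0,0,0],[0,0,0],[0,0,0],[0,0,0],[0,0,0]])

```text
time_s: 9.32
position: [511.2, -78.0, 46.4]
eef_rot: [-3.141, -0.0, 0.001]
force: [0.3, -0.7, -0.1]
width: 0.0
```

Call:
carry_out(hand=[0,0,0,0,0,0,0], slide=[[0,0,-5],[0,0,-10],[0,-5,-18],[0,-5,-18.5],[0,-5,-18.5],[0,-5,-18.5],[0,-5,-18.5]], angular=[[0,0,0],[0,0,0],[0,0,0],[0,0,0],[0,0,0],[0,0,0],[0,0,0]])

```text
time_s: 10.2
position: [510.3, -29.0, 230.1]
eef_rot: [3.141, 0.002, -0.001]
force: [0.9, 0.4, -0.3]
width: -0.001
```

```bash
python3 chk.py pics/w7.png; python3 - <<'E'
from station import *
from h import *
p=snapshot('top'); cv2.imwrite('pics/top7.png',cv2.resize(p['img'][120:260,150:400][:,:,::-1],None,fx=3,fy=3))
E
```

```text
10.2 [510.3 -29.  230.1] [ 0.9  0.4 -0.3]
mx 179 45.1
px 180 44.9
py 227 45.0
my 152 45.2
panel 355 45.2
```

View pics/w7.png

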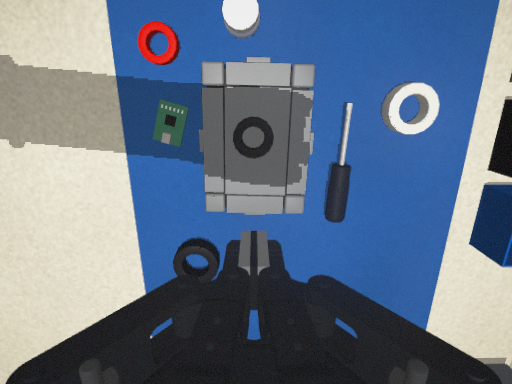

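View pics/top7.png

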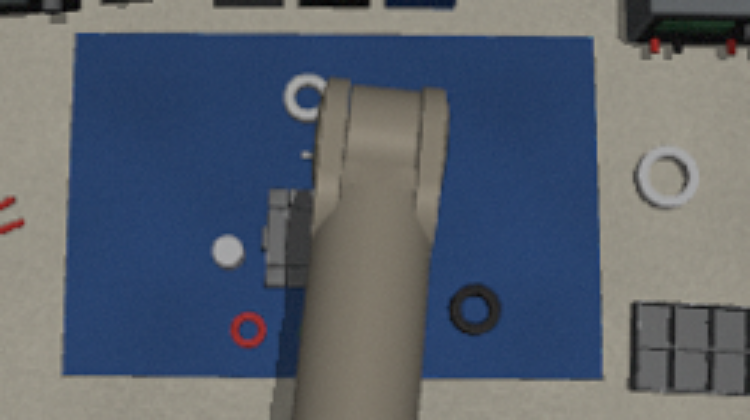

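All four sections now read 44.9–45.2, level with the panel at 45.2. The wrist view shows the tape still at mid-lid, px (253,137), and the bystanders where they were. The robot is clear of everything, so I'm handing in.

```bash
python3 - <<'E'
from station import *
print(observe()['time_s']); print(hand_in())
E
```

```text
10.3
the job is handed in; nothing more can be done
None
```

All four rim sections were up at the start. I pressed each one down with the shut fingertips, in the order -x, +x, +y, -y, until it snapped shut, and handed in at 10.3 s.

- **Last check:** wrist-camera depth put the four sections at 44.9–45.2 mm, against 45.2 mm for the middle panel, so all sides lie flush.
- **Case and other things:** the tape is still in the middle of the lid. The case, pot, board and screwdriver showed no visible shift in the wrist picture; I judged this by eye.
- **Forces:** every reading taken between moves was under 2 N.
- **Not confirmed:** the last top view was partly blocked by the arm, so it did not check the lid a second time.
- **Small disagreement:** the first hinge-corner estimates were 1–2 px off the picture, from a case yaw of about -1.4°. This was within tolerance for pressing.

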